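# Fit the sight glass and snug its retaining ring

### The job

Fit the window of the sight-glass cell: set the thick glass disc flat into the cell's bore on its gasket and let go of it, then put the hexagonal retaining ring over the neck and screw it clockwise until it is snug, so that it clamps the glass firmly but without overtightening, which would crack it. Leave the ring in place and do not push the cap, the small fitting or the sealant bottle about.

Things in the scene. Friction and masses are not known exactly. Their poses are not given: they have to be found in the camera images.
- cell: Sight-glass cell bolted to the bench, never moves: round flange 96 mm wide, 11 mm high, three small brass bars on it; above it a body narrowing from 68 mm (at height 11) to 52 mm (at height 24) and an upright round neck 47 mm wide, rim 62 mm above the bench, with an open bore 40 mm wide and three sloping thread ridges (56.5 mm over them) outside. Origin: centre of underside, z up.
- cell_rim (a point): Centre of the bore's mouth, level with the neck's rim, 62 mm above the bench.
- cell_gasket_top (a point): On the bore's axis 5 mm below the rim, level with the top of the rubber gasket in the bore on which the glass shall lie. The gasket is soft (1.2 N per mm); after 0 to 3.5 mm, different each time and not measured, the glass meets the firm seat under it, which yields well under 1 mm per 15 N.
- cell_gap (a point): Middle of one gap between thread ridges, at 26 mm radius on the cell's x axis, 4 mm below the rim. Three gaps, 44 degrees wide each, at 0, 120 and 240 degrees about z, each above a brass bar of the flange. Going clockwise seen from above (negative about z), after each gap comes a ridge 76 degrees long, 4 mm thick; its underside starts 4 mm below the rim and falls 6.6 mm.
- glass: Thick round window glass: pale green disc 38 mm wide, 14 mm high, 1.2 mm chamfers, 45 g, lying flat; both faces alike. Hold it by its upper half, since the fingers must stay above the neck's rim; seated, it stands about 9 mm proud of the rim. Origin: centre of underside, z along its axis.
- glass_top (a point): Centre of the glass's upper face, 14 mm above its underside.
- ring: Dark steel retaining ring, hexagonal: 65 mm over its flats, 24 mm high, about 120 g, standing right way up, open side down. Flats face 0, 60, 120.. degrees about z from its x axis. With its brass bars in line with the cell's bars (about 10 degrees of play) it drops over the neck until it rests on the glass; then it turns clockwise. Friction holds it where left. Origin: centre of underside, z up.
- ring_flange (a point): On the ring's axis 19 mm above its underside: the lower face of its 5 mm top flange (27 mm opening), which presses on the glass. Snug is a clamp force of 6 to 18 N, best 11 N, on the firm seat. Turning takes about 0.01 N m per newton of clamp force, up to twice that while friction still sticks. More than 30 N, also from pressing down, cracks the glass.
- ring_lug (a point): Top of one of the ring's three inner lugs, on its x axis at 28 mm radius (inner faces at 26 mm), 5 mm above the ring's underside, 9 mm wide; the others at 120 and 240 degrees; brass bars on the ring's top mark them. From lug in mid-gap the ring turns with little force for 33 to 74 degrees, squeezing the gasket; then the glass meets the firm seat and the clamp force grows by about 1.5 N a degree.
- cap: Round yellow plastic housing cap, 76 mm wide, 24 mm high; a bystander. Origin: centre of underside.
- fitting: Small steel hexagon pipe fitting with threaded ends, 22x25x34 mm, standing; a bystander. Origin: centre of underside.
- sealant: Small red sealant bottle with white nozzle, 42 mm wide, 108 mm high, standing; a bystander. Origin: centre of underside.
There are look-alikes about, which are no part of the job. Of the things like the ring, leave any that is purple; of the rest the smaller one is meant.

How it is judged:
On the way, in this order (a step that is already met when the one before it is completed fails the run):
1. the glass lies flat in the bore, let go of, with the ring still off (horizontal distance between glass and cell_rim below 0.003 m and z of glass in the frame of cell_rim below -0.0042 m and angle between glass's own z axis and vertical below 0.07 rad and contact force between the fingers and glass below 0.1 N and horizontal distance between ring and cell_rim above 0.05 m), for 0.2 s.
2. the ring is down over the neck (horizontal distance between ring and cell_rim below 0.004 m and z of ring in the frame of cell_rim below -0.0085 m), for 0.1 s.
At the end, for the whole second after the job is handed in: Glass flat on its gasket in the bore (within 3 mm of centre, 4.2 mm or more below the rim, tilt under 0.07 rad); ring over the neck (within 4 mm, underside 8.5 mm or more below the rim, tilt under 0.06 rad), at rest, and by itself clamping the glass with 6 to 18 N (all of step 2 and horizontal distance between glass and cell_rim below 0.003 m and z of glass in the frame of cell_rim below -0.0042 m and angle between glass's own z axis and vertical below 0.07 rad and angle between ring's own z axis and vertical below 0.06 rad and contact force between ring and glass between 6 and 18 N and linear speed of ring below 0.01 m/s); the robot touches nothing.
It fails at once if the ring bears on the glass with more than 30 N (the glass cracks) (contact force between ring and glass above 30 N).
It fails at once if the cap, the fitting or the sealant bottle is pushed more than 30 mm (distance of any of cap, fitting, sealant from where it was at the start of the episode above 0.03 m).
It also fails if it takes over 72 s, if anything falls off the work surface, if the arm or the gripper's body presses on something with over 40 N, if the wrist force passes 120 N, or if a joint passes its speed limit or range.

### The arm

A 7-joint arm with a two-finger parallel gripper is mounted at the origin on a cart in front of the work surface, level with it; the furniture and walls round the work are solid. World frame = base frame: x ahead of the robot, y to its left, z up, the work surface at z = 0. Lengths are in m, angles in rad, forces in N, time in s.
With the tool pointing down it reaches from about 0.4 to 0.875 m from the base axis. Payload 19.3 kg.
Tool frame: the origin (TCP) lies midway between the tips of the shut fingers; the grasp point (between the pads) lies ctrl.pinch_z behind it (ctrl.pinch_z is the distance from the TCP to the grasp point, in m); z points along the fingers, y is the line along which they close (so a half turn about z gives the same grasp; the last joint's range is limited). The gripper opens to 85 mm and grips with 20 to 120 N. Pads are 22 mm wide; open, the fingers measure 114 mm over their backs; the gripper's body (76 mm by 85 mm) begins 54 mm behind the grasp point. The pads swing forward as they close: fully open they stand 13 mm farther back than shut.
Start: joints at [-1.198, 0.521, -0.036, 1.599, 0.021, 1.021, -0.113], TCP at [0.268, 0.565, 0.231] pointing down, gripper open.
Joint ranges: [-2.91, 2.91], [-0.3, 2.13], [-1.5, 1.42], [0.17, 2.43], [-1.26, 4.41], [0.16, 1.93], [-2.52, 2.52]. Speed limits (rad/s): [1.89, 1.89, 2.39, 2.39, 3.01, 3.01, 3.01].

### API

Orientations are given as [roll, pitch, yaw] about the fixed x, y, z axes, in that order (R = Rz(yaw) Ry(pitch) Rx(roll)).
In Python, from cell import ctrl, optics, order gives the robot as it stands.
- The arm moves only by the tool step_arm, never from a script. Its argument "rows" is a list of rows, each an object of numbers: "x", "y", "z": the shift along the world's x, y, z in m; "roll": the turn about the world's z in degrees; "jaw": the gripper's target within -1 to 1 (shut at 1, half-way at 0, fully open at -1). A call has 1 to 20 rows; each row is the pose to reach, as a shift and turn from the pose commanded when the call began; what a row does not reach only later rows make up. A row lasts 1/10 s, in which the tool goes at most 50 mm and 8.59 degrees, less where a joint would pass 70% of its speed; a pose out of reach is approached as far as the arm can. A call with a gripper value outside its range is refused whole. The fingers move at their own pace and stop on an object; the grip force is fixed at half the most. Time passes only in rows, so rows that repeat a pose let the fingers close. It gives the time, the measured TCP pose, the force, the opening and the grip force at its end, in the units of the state.
- ctrl.get_state(): the state, without advancing time (a new reading comes with each control period).
- optics.grab_frame(name): name is "side" or "top"; returns a dict with "frame" (480x640x3 uint8, red, green, blue), "camera_matrix" (3x3 intrinsics, pixels), "pose" (4x4, takes a point from camera to world coordinates). Camera axes: x right, y up, looking along -z (the intrinsics and any distortion apply to the point x, -y, -z); pixel columns grow to the right and rows downward; lengths in m; the calibration is good to about 2 mm. A picture is of the moment at which its call begins. There is no depth.
- order.sign_off(): hands the job in; it is judged then, once.
The state is a dict: "t": time; "joint_pos": joint angles; "qd": joint speeds; "joint_torque": joint torques, N m; "eef_pos": TCP position; "tcp_rot": TCP orientation; "ft_force": force on the tool from outside, world axes, zero at the start; "torque": the same for the moment, N m; "finger_gap": finger opening in m; "gripper_force": force on a finger pad.
Only numpy, scipy, OpenCV 4.12 (cv2) and the standard library are available. Lean on these libraries where they do the work, as an engineer would, in place of code of your own. Each camera call takes 0.05 s, during which the arm holds its last target. There are 200 camera calls.

## Working session

There is one attempt and no reset: what is moved stays moved. The work goes in short steps, Python scripts to look and compute and a tool call to move; the robot and the scene stay as the last step left them, time stands still between calls to the robot, and variables do not carry over. Pictures are saved under pics/ and viewed, at most 10 in all, crops included, and the job is handed in when it is done.

Besides the shell and the picture viewer there is one more tool, called after ">>>" as name([rows], argument=value, ...), one row to a line, values as JSON. step_arm: Moves the arm, as the interface text tells. Its arguments: {"type":"object","properties":{"rows":{"type":"array"}},"required":["rows"]}

```bash
mkdir -p pics; ls; python3 - <<'E'
from cell import ctrl,optics
import cv2,numpy as np
for n in("top","side"):
    f=optics.grab_frame(n); cv2.imwrite(f"pics/{n}0.png",f["frame"][:,:,::-1]); print(n,f["camera_matrix"],f["pose"],[k for k in f])
    np.savez(f"{n}0.npz",**{k:f[k] for k in("frame","camera_matrix","pose")})
print(ctrl.get_state(),ctrl.pinch_z)
E
```

```text
pics
top [[496.36206428   0.         317.88848094]
 [  0.         496.36206428 250.972646  ]
 [  0.           0.           1.        ]] [[ 7.33914060e-04  9.93881732e-01 -1.10447114e-01  4.38015149e-01]
 [-9.99974035e-01  1.52117425e-03  7.04384443e-03  2.55927281e-01]
 [ 7.16875761e-03  1.10439077e-01  9.93857042e-01  9.83340707e-01]
 [ 0.00000000e+00  0.00000000e+00  0.00000000e+00  1.00000000e+00]] ['frame', 'camera_matrix', 'pose']
side [[563.97102769   0.         328.41010613]
 [  0.         563.97102769 230.19757425]
 [  0.           0.           1.        ]] [[-0.95088056  0.12060238 -0.28509863  0.18407556]
 [-0.30942508 -0.34331155  0.88678819  1.28941203]
 [ 0.00907111  0.93144632  0.36376568  0.49636857]
 [ 0.          0.          0.          1.        ]] ['frame', 'camera_matrix', 'pose']
{'t': 0.1, 'joint_pos': array([-1.19819603,  0.52194171, -0.03632456,  1.59993595,  0.02124399,
        1.02108623, -0.112775  ]), 'qd': array([-4.24439302e-04, -1.29843011e-03, -5.44776574e-05, -3.99035140e-04,
        1.36324609e-03,  2.00322481e-04, -1.75292704e-03]), 'joint_torque': array([ 3.32018120e-03, -9.28480840e+01,  1.98456332e+00, -3.70534587e+01,
        1.83397037e-02,  5.36902458e-03,  9.87555552e-06]), 'eef_pos': array([0.26771299, 0.5644409 , 0.23079663]), 'tcp_rot': array([-3.14061303e+00,  1.06708899e-04,  2.69882668e+00]), 'ft_force': array([0.10407807, 0.12323314, 1.23289789]), 'torque': array([0.01523969, 0.02244602, 0.00397022]), 'gripper_force': 0.0, 'finger_gap': 0.08525840518052319} 0.0187
```

View pics/top0.png

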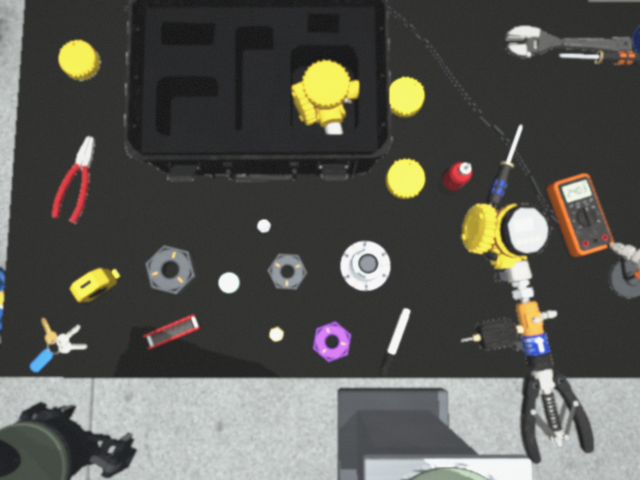

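View pics/side0.png

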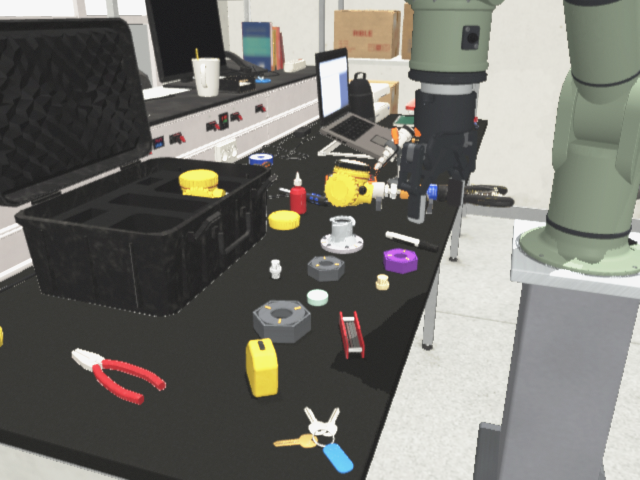

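Top view: cell at (365,265), dark smaller ring at (287,271) with the larger one at (170,268), glass at (229,283), fitting at (264,226), purple ring at (332,341). The side view agrees, with glass at (317,297), ring at (326,267) and cell at (342,235).

```bash
cat > h.py <<'E'
import numpy as np,cv2
def load(n): return np.load(n+".npz")
def grab(n,tag):
    from cell import optics
    f=optics.grab_frame(n); np.savez(f"{n}{tag}.npz",**{k:f[k] for k in("frame","camera_matrix","pose")}); return load(n+tag)
def ray(f,p):
    K=f["camera_matrix"];P=f["pose"]
    d=np.linalg.inv(K)@[p[0],p[1],1]; return P[:3,3],P[:3,:3]@(d*[1,-1,-1])
def onz(f,p,z):
    o,d=ray(f,p); return o+d*(z-o[2])/d[2]
def proj(f,X):
    P=f["pose"];c=P[:3,:3].T@(np.array(X)-P[:3,3]); q=f["camera_matrix"]@(c*[1,-1,-1]); return q[:2]/q[2]
def crop(f,box,s,name):
    x0,y0,x1,y1=box; cv2.imwrite(name,cv2.resize(f["frame"][y0:y1,x0:x1,::-1],None,fx=s,fy=s,interpolation=cv2.INTER_CUBIC))
E
python3 - <<'E'
from h import *
t=load("top0"); s=load("side0")
a=cv2.resize(t["frame"][230:310,210:400,::-1],None,fx=4,fy=4,interpolation=cv2.INTER_CUBIC)
b=cv2.resize(s["frame"][205:310,270:370,::-1],None,fx=2.5,fy=2.5,interpolation=cv2.INTER_CUBIC)
c=np.zeros((600,760,3),np.uint8);c[:320]=a;c[330:330+b.shape[0],:b.shape[1]]=b
cv2.imwrite("pics/c1.png",c)
hsv=cv2.cvtColor(t["frame"],cv2.COLOR_RGB2HSV)
def blobs(m,box):
    x0,y0,x1,y1=box;mm=np.zeros_like(m);mm[y0:y1,x0:x1]=m[y0:y1,x0:x1]
    n,l,st,ce=cv2.connectedComponentsWithStats(mm.astype(np.uint8))
    return [(st[i].tolist(),ce[i].round(2)) for i in range(1,n) if st[i,4]>3]
v=hsv[:,:,2];sat=hsv[:,:,1];h=hsv[:,:,0]
for r in blobs(v>120,(210,265,245,300)): print("glass",r,onz(t,r[1],.012),onz(t,(r[0][0]+r[0][2]/2-.5,r[0][1]+r[0][3]/2-.5),.007))
br=(h>8)&(h<30)&(sat>90)&(v>90)
for r in blobs(br,(262,245,312,296)): print("ringbar",r,onz(t,r[1],.024))
for r in blobs(br|((sat>40)&(h>8)&(h<35)&(v>60)),(330,230,400,300)): print("cellbar",r,onz(t,r[1],.012))
for r in blobs(v>48,(262,245,312,296)): print("ring",r,onz(t,r[1],.02))
for r in blobs(v>80,(335,235,396,297)): print("cell",r,onz(t,r[1],.01))
E
```

```text
glass ([218, 272, 22, 22, 376], array([228.5 , 282.31])) [0.48412129 0.4235581  0.012     ] [0.48398603 0.42441331 0.007     ]
ring ([262, 245, 50, 51, 2544], array([286.51, 269.99])) [0.50778731 0.31006232 0.02      ]
cell ([340, 240, 51, 52, 2111], array([365.05, 265.36])) [0.51783462 0.15618802 0.01      ]
```

View pics/c1.png

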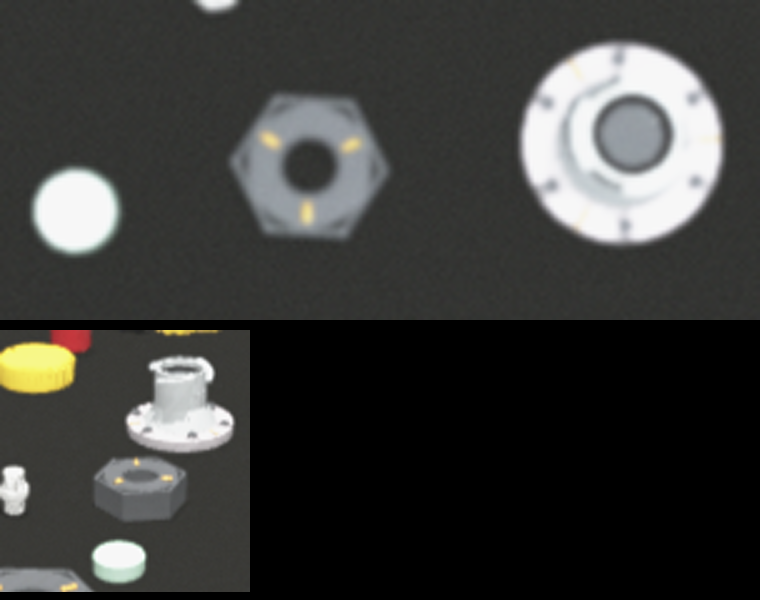

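The crop shows a clean glass disc, ring bars at crop (270,140), (350,145), (307,213), and cell bars at (574,68), (717,138), (580,226). Next I'll measure these precisely.

```bash
python3 - <<'E'
from h import *
t=load("top0"); s=load("side0")
F=t["frame"].astype(int); rb=F[:,:,0]-F[:,:,2]; g=F[:,:,1]
def blobs(m,box,mn=2):
    x0,y0,x1,y1=box;mm=np.zeros(m.shape,np.uint8);mm[y0:y1,x0:x1]=m[y0:y1,x0:x1]
    n,l,st,ce=cv2.connectedComponentsWithStats(mm)
    return [(st[i].tolist(),ce[i],l==i) for i in range(1,n) if st[i,4]>mn]
def cen(rb,box,c0,z,name,th):
    for r in blobs(rb>th,box):
        w=np.where(r[2],rb,0).astype(float);ys,xs=np.mgrid[:480,:640];p=((w*xs).sum()/w.sum(),(w*ys).sum()/w.sum())
        X=onz(t,p,z);d=X[:2]-c0; print(name,r[0],X[:2].round(4),"r",np.hypot(*d).round(4),"ang",np.degrees(np.arctan2(d[1],d[0])).round(1))
print("bg",np.median(F[235:250,240:260].reshape(-1,3),0), F[271,300],F[265,367])
# ring outline: hull corners
for r in blobs(g>75,(262,245,312,296),50):
    cs,_=cv2.findContours(r[2].astype(np.uint8),0,1); (cx,cy),rad=cv2.minEnclosingCircle(cs[0]); print("ring",r[0],(cx,cy),rad)
for r in blobs(g<70,(277,260,298,283),20):
    R=onz(t,r[1],.022)[:2];print("ring hole",r[0],r[1],R)
cen(rb,(262,245,312,296),R,.024,"ringbar",25)
for r in blobs(g>130,(335,235,396,297),500):
    cs,_=cv2.findContours(r[2].astype(np.uint8),0,1);e=cv2.fitEllipse(cs[0]);C=onz(t,e[0],.011)[:2];print("flange",e,C)
for r in blobs((g<190)&(g>0),(356,252,380,276),50):
    print("bore",r[0],r[1],onz(t,r[1],.062)[:2],onz(t,r[1],.057)[:2])
cen(rb,(335,235,396,297),C,.012,"cellbar",18)
for r in blobs(g>130,(212,265,245,300),50):
    cs,_=cv2.findContours(r[2].astype(np.uint8),0,1);e=cv2.fitEllipse(cs[0]);print("glass",e,onz(t,e[0],.012)[:2])
G=s["frame"].astype(int)
for nm,X in dict(ring=(*R,.024),cell=(*C,.062),glass=(.484,.4236,.014)).items(): print(nm,"side proj",proj(s,X))
E
```

```text
bg [52. 52. 50.] [151 157 162] [149 156 162]
ring [267, 253, 41, 37, 991] (286.9488525390625, 271.18212890625) 20.067920684814453
ring hole [282, 266, 11, 11, 107] [287.07476636 271.07476636] [0.50553635 0.30883898]
ringbar [275, 263, 5, 4, 18] [0.5181 0.3282] r 0.0231 ang 57.0
ringbar [295, 264, 5, 4, 15] [0.5157 0.289 ] r 0.0223 ang -62.9
ringbar [285, 280, 3, 6, 16] [0.4832 0.3104] r 0.0224 ang 176.1
flange ((365.0380859375, 265.40496826171875), (49.23527526855469, 49.81755828857422), 127.57364654541016) [0.51766392 0.1563148 ]
bore [358, 253, 21, 21, 330] [367.8        263.03333333] [0.5179267  0.15634446] [0.51836037 0.15580404]
cellbar [352, 245, 3, 4, 4] [0.555  0.1794] r 0.044 ang 31.7
glass ((228.4660186767578, 282.24078369140625), (20.445981979370117, 20.930274963378906), 84.56089782714844) [0.48425627 0.42362715]
ring side proj [325.15390885 262.33978582]
cell side proj [341.6205757  219.14801903]
glass side proj [316.53391273 293.72601703]
```

>>> step_arm([
  {"x":0.04,"y":-0.026,"z":-0.02,"jaw":-1},
  {"x":0.08,"y":-0.052,"z":-0.05,"jaw":-1},
  {"x":0.12,"y":-0.078,"z":-0.08,"jaw":-1},
  {"x":0.16,"y":-0.104,"z":-0.11,"jaw":-1},
  {"x":0.2,"y":-0.13,"z":-0.14,"jaw":-1},
  {"x":0.2165,"y":-0.141,"z":-0.16,"jaw":-1},
  {"x":0.2165,"y":-0.141,"z":-0.16,"jaw":-1},
  {"x":0.2165,"y":-0.141,"z":-0.16,"jaw":-1},
])

```text
invalid input
```

>>> step_arm([
  {"x":0.04,"y":-0.026,"z":-0.02,"roll":0,"jaw":-1},
  {"x":0.08,"y":-0.052,"z":-0.05,"roll":0,"jaw":-1},
  {"x":0.12,"y":-0.078,"z":-0.08,"roll":0,"jaw":-1},
  {"x":0.16,"y":-0.104,"z":-0.11,"roll":0,"jaw":-1},
  {"x":0.2,"y":-0.13,"z":-0.14,"roll":0,"jaw":-1},
  {"x":0.2165,"y":-0.141,"z":-0.16,"roll":0,"jaw":-1},
  {"x":0.2165,"y":-0.141,"z":-0.16,"roll":0,"jaw":-1},
  {"x":0.2165,"y":-0.141,"z":-0.16,"roll":0,"jaw":-1},
])

```text
t: 0.9
eef_pos: [0.4848, 0.4221, 0.0699]
tcp_rot: [-3.139, -0.001, 2.696]
ft_force: [0.2, 0.6, 0.5]
finger_gap: 0.0853
gripper_force: 0.0
```

>>> step_arm([
  {"x":-0.0005,"y":0.0015,"z":-0.04,"roll":0,"jaw":-1},
  {"x":-0.0005,"y":0.0015,"z":-0.0625,"roll":0,"jaw":-1},
  {"x":-0.0005,"y":0.0015,"z":-0.0625,"roll":0,"jaw":-1},
  {"x":-0.0005,"y":0.0015,"z":-0.0625,"roll":0,"jaw":1},
  {"x":-0.0005,"y":0.0015,"z":-0.0625,"roll":0,"jaw":1},
  {"x":-0.0005,"y":0.0015,"z":-0.0625,"roll":0,"jaw":1},
  {"x":-0.0005,"y":0.0015,"z":-0.0625,"roll":0,"jaw":1},
  {"x":-0.0005,"y":0.0015,"z":-0.0625,"roll":0,"jaw":1},
  {"x":-0.0005,"y":0.0015,"z":-0.0625,"roll":0,"jaw":1},
])

```text
t: 1.8
eef_pos: [0.4843, 0.4258, 0.0106]
tcp_rot: [3.14, 0.0, 2.699]
ft_force: [-3.3, -2.3, 16.1]
finger_gap: 0.0325
gripper_force: 58.0
```

```bash
python3 - <<'E'
from h import *
s=grab("side","1"); t=grab("top","1")
a=cv2.resize(s["frame"][220:340,250:400,::-1],None,fx=4,fy=4,interpolation=cv2.INTER_CUBIC)
cv2.imwrite("pics/s1.png",a)
from cell import ctrl; print(ctrl.get_state())
E
```

```text
{'t': 1.9, 'joint_pos': array([-0.79651307,  0.83166585, -0.02539574,  1.67252567,  0.03142863,
        0.63593268,  0.28899678]), 'qd': array([-0.00084402,  0.0013828 ,  0.00011034,  0.0004021 , -0.00043264,
       -0.00085451, -0.00120495]), 'joint_torque': array([ 4.81205396e-01, -9.89602590e+01,  3.56686749e+00, -2.45634109e+01,
        2.29903478e-01, -1.40896361e+00, -6.42812825e-03]), 'eef_pos': array([0.48427482, 0.42584629, 0.01056987]), 'tcp_rot': array([3.13978726e+00, 4.77926465e-04, 2.69866841e+00]), 'ft_force': array([-3.93218399, -2.87830204, 16.79246618]), 'torque': array([-0.5460924 ,  0.80230666,  0.00973793]), 'gripper_force': 58.019201159477234, 'finger_gap': 0.03249906348353406}
```

View pics/s1.png

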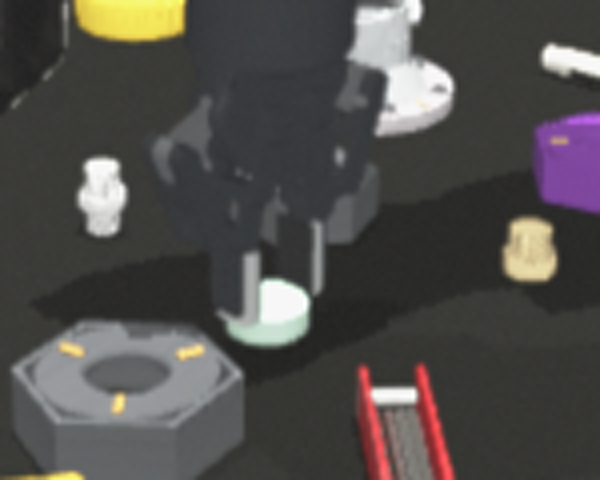

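One finger has landed on top of the glass: its tip was too high while the jaw was wide open. I'll back off, pre-close and come down lower.

>>> step_arm([
  {"x":0,"y":0,"z":0.0,"roll":0,"jaw":-0.6},
  {"x":0,"y":0,"z":0.01,"roll":0,"jaw":-0.6},
  {"x":0,"y":0,"z":0.04,"roll":0,"jaw":-0.2},
  {"x":0,"y":0,"z":0.08,"roll":0,"jaw":-0.2},
  {"x":-0.1,"y":0.05,"z":0.12,"roll":0,"jaw":-0.2},
  {"x":-0.15,"y":0.1,"z":0.12,"roll":0,"jaw":-0.2},
  {"x":-0.15,"y":0.1,"z":0.12,"roll":0,"jaw":-0.2},
  {"x":-0.15,"y":0.1,"z":0.12,"roll":0,"jaw":-0.2},
])

```text
t: 2.7
eef_pos: [0.3308, 0.5274, 0.1305]
tcp_rot: [3.14, -0.001, 2.701]
ft_force: [0.9, 0.2, 0.5]
finger_gap: 0.0513
gripper_force: 0.0
```

```bash
python3 - <<'E'
from h import *
t=grab("top","2"); s=grab("side","2")
g=t["frame"][:,:,1].astype(int)
m=np.zeros(g.shape,np.uint8);m[265:305,205:255]=(g>130)[265:305,205:255]
cs,_=cv2.findContours(m,0,1)
for c in cs:
    if len(c)>15: e=cv2.fitEllipse(c);print(e,onz(t,e[0],.012))
hsv=cv2.cvtColor(s["frame"],cv2.COLOR_RGB2HSV)
for tag,f in(("0",load("side0")),("2",s)):
    m=np.zeros(g.shape,np.uint8);m[280:315,295:340]=(f["frame"][:,:,1]>130)[280:315,295:340]
    n,l,st,ce=cv2.connectedComponentsWithStats(m); print(tag,[(st[i].tolist(),ce[i]) for i in range(1,n) if st[i,4]>30])
print(proj(s,(.4843,.4236,.007)))
from cell import ctrl; q=ctrl.get_state();print(q["t"],q["eef_pos"],q["finger_gap"],q["ft_force"])
E
```

```text
((227.7050018310547, 281.95025634765625), (20.470317840576172, 20.717222213745117), 78.28532409667969) [0.48482156 0.42512316 0.012     ]
0 [([307, 289, 21, 17, 302], array([317.11589404, 297.09271523])), ([295, 302, 15, 13, 109], array([299.80733945, 309.49541284]))]
2 [([306, 290, 22, 16, 298], array([316.31879195, 297.37919463])), ([295, 302, 15, 13, 109], array([299.80733945, 309.49541284]))]
[316.37351458 297.10933411]
2.8 [0.3286796  0.52926566 0.13057682] 0.05148309116995951 [-0.70179562 -0.32926821  0.05426329]
```

>>> step_arm([
  {"x":0.04,"y":-0.027,"z":0,"roll":0,"jaw":-0.2},
  {"x":0.08,"y":-0.053,"z":-0.02,"roll":0,"jaw":-0.2},
  {"x":0.12,"y":-0.08,"z":-0.05,"roll":0,"jaw":-0.2},
  {"x":0.151,"y":-0.1,"z":-0.0785,"roll":0,"jaw":-0.2},
  {"x":0.151,"y":-0.1,"z":-0.0785,"roll":0,"jaw":-0.2},
  {"x":0.151,"y":-0.1,"z":-0.0785,"roll":0,"jaw":-0.2},
  {"x":0.151,"y":-0.1,"z":-0.0785,"roll":0,"jaw":-0.2},
])

```text
t: 3.5
eef_pos: [0.4844, 0.4261, 0.0512]
tcp_rot: [3.141, -0.0, 2.699]
ft_force: [0.6, 0.1, -0.9]
finger_gap: 0.0511
gripper_force: 0.0
```

>>> step_arm([
  {"x":0.0005,"y":-0.001,"z":-0.025,"roll":0,"jaw":-0.2},
  {"x":0.0005,"y":-0.001,"z":-0.045,"roll":0,"jaw":-0.2},
  {"x":0.0005,"y":-0.001,"z":-0.0475,"roll":0,"jaw":-0.2},
  {"x":0.0005,"y":-0.001,"z":-0.0475,"roll":0,"jaw":-0.2},
  {"x":0.0005,"y":-0.001,"z":-0.0475,"roll":0,"jaw":0.0},
  {"x":0.0005,"y":-0.001,"z":-0.0475,"roll":0,"jaw":0.1},
  {"x":0.0005,"y":-0.001,"z":-0.0475,"roll":0,"jaw":0.5},
  {"x":0.0005,"y":-0.001,"z":-0.0475,"roll":0,"jaw":0.5},
])

```text
t: 4.3
eef_pos: [0.4857, 0.4248, 0.0044]
tcp_rot: [3.14, 0.0, 2.699]
ft_force: [-3.0, -2.5, 14.2]
finger_gap: 0.0339
gripper_force: 58.3
```

>>> step_arm([
  {"x":0,"y":0,"z":0.01,"roll":0,"jaw":0.5},
  {"x":0,"y":0,"z":0.04,"roll":0,"jaw":0.5},
  {"x":0,"y":0,"z":0.06,"roll":0,"jaw":0.5},
  {"x":0,"y":0,"z":0.06,"roll":0,"jaw":0.5},
])

```text
t: 4.7
eef_pos: [0.4867, 0.4253, 0.0665]
tcp_rot: [3.137, 0.002, 2.698]
ft_force: [-0.4, -0.1, -1.0]
finger_gap: 0.0341
gripper_force: 59.8
```

```bash
python3 - <<'E'
from h import *
s=grab("side","3")
cv2.imwrite("pics/s3.png",cv2.resize(s["frame"][220:320,260:380,::-1],None,fx=5,fy=5,interpolation=cv2.INTER_CUBIC))
from cell import ctrl; q=ctrl.get_state();print(q["t"],q["eef_pos"],q["finger_gap"],q["ft_force"],q["gripper_force"])
E
```

```text
4.75 [0.48602141 0.42483318 0.0647808 ] 0.034026942042373214 [-0.19229893 -0.36882642 -1.72987815] 59.782665967941284
```

View pics/s3.png

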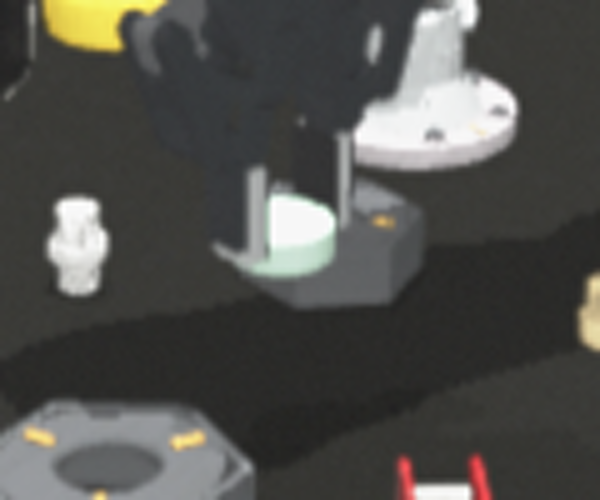

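The glass is held flat (side crop at about (290,235)). I'll set it down and regrasp at 90° so it is centred in both directions.

>>> step_arm([
  {"x":0,"y":0,"z":-0.03,"roll":0,"jaw":0.5},
  {"x":0,"y":0,"z":-0.055,"roll":0,"jaw":0.5},
  {"x":0,"y":0,"z":-0.06,"roll":0,"jaw":0.5},
  {"x":0,"y":0,"z":-0.06,"roll":0,"jaw":0.5},
  {"x":0,"y":0,"z":-0.06,"roll":0,"jaw":-0.2},
  {"x":0,"y":0,"z":-0.06,"roll":0,"jaw":-0.2},
  {"x":0,"y":0,"z":-0.06,"roll":0,"jaw":-0.2},
  {"x":0,"y":0,"z":-0.06,"roll":-8.5,"jaw":-0.2},
  {"x":0,"y":0,"z":-0.06,"roll":-17,"jaw":-0.2},
  {"x":0,"y":0,"z":-0.06,"roll":-25.5,"jaw":-0.2},
  {"x":0,"y":0,"z":-0.06,"roll":-34,"jaw":-0.2},
  {"x":0,"y":0,"z":-0.06,"roll":-42.5,"jaw":-0.2},
  {"x":0,"y":0,"z":-0.06,"roll":-51,"jaw":-0.2},
  {"x":0,"y":0,"z":-0.06,"roll":-59.5,"jaw":-0.2},
  {"x":0,"y":0,"z":-0.06,"roll":-68,"jaw":-0.2},
  {"x":0,"y":0,"z":-0.06,"roll":-76.5,"jaw":-0.2},
  {"x":0,"y":0,"z":-0.06,"roll":-85,"jaw":-0.2},
  {"x":0,"y":0,"z":-0.06,"roll":-90,"jaw":-0.2},
  {"x":0,"y":0,"z":-0.06,"roll":-90,"jaw":-0.2},
  {"x":0,"y":0,"z":-0.06,"roll":-90,"jaw":-0.2},
])

```text
t: 6.75
eef_pos: [0.4853, 0.4245, 0.0031]
tcp_rot: [3.142, -0.0, 1.131]
ft_force: [1.0, -0.3, 0.3]
finger_gap: 0.0509
gripper_force: 0.0
```

>>> step_arm([
  {"x":0,"y":0,"z":0,"roll":0,"jaw":0.0},
  {"x":0,"y":0,"z":0,"roll":0,"jaw":0.1},
  {"x":0,"y":0,"z":0,"roll":0,"jaw":0.5},
  {"x":0,"y":0,"z":0,"roll":0,"jaw":0.5},
  {"x":0,"y":0,"z":0,"roll":0,"jaw":0.5},
])

```text
t: 7.25
eef_pos: [0.4855, 0.4242, 0.0033]
tcp_rot: [-3.141, -0.0, 1.129]
ft_force: [-1.8, -1.2, 8.7]
finger_gap: 0.0342
gripper_force: 58.8
```

```bash
python3 - <<'E'
from cell import ctrl; q=ctrl.get_state();print(q["t"],q["eef_pos"],q["tcp_rot"],q["finger_gap"],q["ft_force"],q["torque"],q["joint_pos"])
E
```

```text
7.25 [0.48545076 0.42417041 0.00334275] [-3.14136698e+00 -3.47248310e-04  1.12853713e+00] 0.0342348987360836 [-1.76325614 -1.23034797  8.6888532 ] [-0.38489363  0.52441943 -0.01210382] [-1.04536104  0.88912342  0.36903175  1.68694777 -0.47770565  0.65597349
 -0.85935294]
```

>>> step_arm([
  {"x":0,"y":0,"z":0,"roll":0,"jaw":-0.2},
  {"x":0,"y":0,"z":0,"roll":0,"jaw":-0.2},
  {"x":0,"y":0,"z":0.03,"roll":0,"jaw":-0.2},
  {"x":0,"y":0,"z":0.08,"roll":0,"jaw":-0.2},
  {"x":-0.03,"y":0.03,"z":0.12,"roll":0,"jaw":-0.2},
  {"x":-0.06,"y":0.07,"z":0.12,"roll":0,"jaw":-0.2},
  {"x":-0.09,"y":0.1,"z":0.12,"roll":0,"jaw":-0.2},
  {"x":-0.12,"y":0.13,"z":0.12,"roll":0,"jaw":-0.2},
  {"x":-0.12,"y":0.13,"z":0.12,"roll":0,"jaw":-0.2},
])

```text
t: 8.15
eef_pos: [0.3593, 0.5592, 0.1222]
tcp_rot: [-3.138, -0.0, 1.136]
ft_force: [0.3, -0.1, -1.9]
finger_gap: 0.0511
gripper_force: 0.0
```

```bash
python3 - <<'E'
from h import *
t=grab("top","4"); s=grab("side","4")
g=t["frame"][:,:,1].astype(int)
for f,tag in((load("top0"),"0"),(t,"4")):
    g=f["frame"][:,:,1];m=np.zeros(g.shape,np.uint8);m[265:305,205:255]=(g>130)[265:305,205:255]
    cs,_=cv2.findContours(m,0,1)
    for c in cs:
        if len(c)>15: e=cv2.fitEllipse(c);print(tag,e,onz(f,e[0],.012))
m=np.zeros(g.shape,np.uint8);m[280:315,295:340]=(s["frame"][:,:,1]>130)[280:315,295:340]
n,l,st,ce=cv2.connectedComponentsWithStats(m); print([(st[i].tolist(),ce[i]) for i in range(1,n) if st[i,4]>30],proj(s,(.4855,.4242,.0075)))
# cell flange again + bars, all colour-difference peaks at r~44
C=np.array([.5177,.1563]);F=cv2.GaussianBlur(t["frame"],(0,0),.6).astype(float)
ks=[]
for a in range(0,360,2):
    best=max(( (lambda p:(lambda v:v[0]-v[2])(cv2.getRectSubPix(t["frame"],(1,1),(float(p[0]),float(p[1])))[0,0].astype(float)))(proj(t,(C[0]+r*np.cos(np.radians(a)),C[1]+r*np.sin(np.radians(a)),.0115))) for r in(.041,.043,.045,.047)))
    ks.append((a,best))
print([k for k in ks if k[1]>12])
E
```

```text
0 ((228.4660186767578, 282.24078369140625), (20.445981979370117, 20.930274963378906), 84.56089782714844) [0.48425627 0.42362715 0.012     ]
4 ((228.1913299560547, 281.9020080566406), (20.431690216064453, 20.67078399658203), 61.57014083862305) [0.48491673 0.42417655 0.012     ]
[([306, 289, 22, 17, 305], array([316.49180328, 297.1147541 ])), ([295, 302, 15, 13, 109], array([299.80733945, 309.49541284]))] [315.64594569 296.91222725]
[(30, np.float64(16.0)), (32, np.float64(22.0)), (34, np.float64(13.0)), (150, np.float64(17.0)), (152, np.float64(19.0)), (272, np.float64(21.0)), (274, np.float64(21.0))]
```

Camera and TCP agree to 0.6 mm, and the bars are at 32° (mod 120). Now I'll regrasp.

>>> step_arm([
  {"x":0.04,"y":-0.043,"z":0,"roll":0,"jaw":-0.2},
  {"x":0.08,"y":-0.087,"z":0,"roll":0,"jaw":-0.2},
  {"x":0.12,"y":-0.13,"z":0,"roll":0,"jaw":-0.2},
  {"x":0.12,"y":-0.13,"z":-0.03,"roll":0,"jaw":-0.2},
  {"x":0.12,"y":-0.13,"z":-0.06,"roll":0,"jaw":-0.2},
  {"x":0.12,"y":-0.13,"z":-0.09,"roll":0,"jaw":-0.2},
  {"x":0.12,"y":-0.13,"z":-0.11,"roll":0,"jaw":-0.2},
  {"x":0.12,"y":-0.13,"z":-0.12,"roll":0,"jaw":-0.2},
  {"x":0.12,"y":-0.13,"z":-0.12,"roll":0,"jaw":-0.2},
  {"x":0.12,"y":-0.13,"z":-0.12,"roll":0,"jaw":-0.2},
  {"x":0.12,"y":-0.13,"z":-0.12,"roll":0,"jaw":0},
  {"x":0.12,"y":-0.13,"z":-0.12,"roll":0,"jaw":0.1},
  {"x":0.12,"y":-0.13,"z":-0.12,"roll":0,"jaw":0.5},
  {"x":0.12,"y":-0.13,"z":-0.12,"roll":0,"jaw":0.5},
  {"x":0.12,"y":-0.13,"z":-0.12,"roll":0,"jaw":0.5},
])

```text
t: 9.75
eef_pos: [0.4857, 0.4246, 0.0041]
tcp_rot: [3.141, -0.001, 1.128]
ft_force: [-3.9, -2.2, 13.3]
finger_gap: 0.034
gripper_force: 58.3
```

>>> step_arm([
  {"x":0,"y":0,"z":0.02,"roll":0,"jaw":0.5},
  {"x":0,"y":0,"z":0.06,"roll":0,"jaw":0.5},
  {"x":0,"y":0,"z":0.1,"roll":0,"jaw":0.5},
  {"x":0.005,"y":-0.04,"z":0.1,"roll":0,"jaw":0.5},
  {"x":0.01,"y":-0.08,"z":0.1,"roll":0,"jaw":0.5},
  {"x":0.015,"y":-0.12,"z":0.1,"roll":0,"jaw":0.5},
  {"x":0.02,"y":-0.16,"z":0.1,"roll":0,"jaw":0.5},
  {"x":0.025,"y":-0.2,"z":0.1,"roll":0,"jaw":0.5},
  {"x":0.03,"y":-0.24,"z":0.1,"roll":0,"jaw":0.5},
  {"x":0.033,"y":-0.268,"z":0.1,"roll":0,"jaw":0.5},
  {"x":0.033,"y":-0.268,"z":0.1,"roll":0,"jaw":0.5},
  {"x":0.033,"y":-0.268,"z":0.1,"roll":0,"jaw":0.5},
  {"x":0.033,"y":-0.268,"z":0.1,"roll":0,"jaw":0.5},
])

```text
t: 11.05
eef_pos: [0.5183, 0.1574, 0.1029]
tcp_rot: [-3.141, -0.001, 1.129]
ft_force: [-0.4, -0.2, -0.8]
finger_gap: 0.0339
gripper_force: 59.9
```

```bash
python3 - <<'E'
from h import *
s=grab("side","5")
cv2.imwrite("pics/s5.png",cv2.resize(s["frame"][160:260,280:400,::-1],None,fx=5,fy=5,interpolation=cv2.INTER_CUBIC))
from cell import ctrl; q=ctrl.get_state();print(q["t"],q["eef_pos"],q["tcp_rot"],q["finger_gap"],q["ft_force"],q["torque"],q["joint_pos"])
E
```

```text
11.1 [0.51820968 0.15747601 0.1028765 ] [-3.14147801e+00 -5.22616392e-04  1.12952674e+00] 0.034264790010176224 [ 0.15672943  0.83938174 -0.90813736] [-0.06851288  0.01128635 -0.00192554] [-0.70559653  0.6145233   0.42200519  1.9433244  -0.39389123  0.66425362
 -0.47908248]
```

View pics/s5.png

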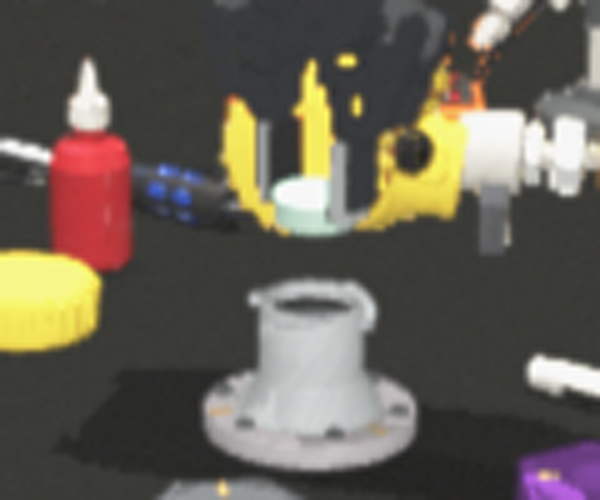

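```bash
python3 - <<'E'
from h import *
s=load("side5"); c=np.array([.5182,.1575]);a=np.radians(-25.3);u=np.array([np.cos(a),np.sin(a)])
cr=lambda X:((proj(s,X)-[280,160])*5+2).round(0)
v=np.array([-u[1],u[0]])
for z in(.0985,.101,.104,.1075,.11): print(z,"padedge near",cr((*(c-u*.0185+v*.011),z)),cr((*(c-u*.0185-v*.011),z)),"far",cr((*(c+u*.0185+v*.011),z)))
print("glass under centre",cr((*c,.0988)),"top c",cr((*c,.1128)), "bottom front",cr((.5182-.005,.1575+.0183,.0988)))
print("rim",cr((.5184,.1563,.062)),cr((.5178,.1563,.062)))
E
```

```text
0.0985 padedge near [324. 236.] [358. 225.] far [262. 217.]
0.101 padedge near [324. 231.] [358. 219.] far [262. 212.]
0.104 padedge near [325. 224.] [358. 213.] far [262. 205.]
0.1075 padedge near [325. 217.] [358. 205.] far [262. 198.]
0.11 padedge near [325. 211.] [358. 200.] far [262. 192.]
glass under centre [310. 220.] top c [310. 190.] bottom front [308. 234.]
rim [309. 298.] [310. 298.]
```

>>> step_arm([
  {"x":0,"y":-0.001,"z":-0.015,"roll":0,"jaw":0.5},
  {"x":0,"y":-0.001,"z":-0.03,"roll":0,"jaw":0.5},
  {"x":0,"y":-0.001,"z":-0.035,"roll":0,"jaw":0.5},
  {"x":0,"y":-0.001,"z":-0.035,"roll":0,"jaw":0.5},
  {"x":0,"y":-0.001,"z":-0.035,"roll":0,"jaw":0.5},
])

```text
t: 11.6
eef_pos: [0.5185, 0.1556, 0.0682]
tcp_rot: [3.141, -0.0, 1.128]
ft_force: [-0.1, 0.1, -0.5]
finger_gap: 0.0337
gripper_force: 59.9
```

>>> step_arm([
  {"x":0,"y":0,"z":-0.001,"roll":0,"jaw":0.5},
  {"x":0,"y":0,"z":-0.002,"roll":0,"jaw":0.5},
  {"x":0,"y":0,"z":-0.002,"roll":0,"jaw":0.5},
])

```text
t: 11.9
eef_pos: [0.5184, 0.1553, 0.0659]
tcp_rot: [3.141, -0.0, 1.128]
ft_force: [-0.5, -0.0, -1.4]
finger_gap: 0.034
gripper_force: 59.9
```

>>> step_arm([
  {"x":0,"y":0.0008,"z":0,"roll":0,"jaw":0.5},
  {"x":0,"y":0.0008,"z":-0.001,"roll":0,"jaw":0.5},
  {"x":0,"y":0.0008,"z":-0.002,"roll":0,"jaw":0.5},
  {"x":0,"y":0.0008,"z":-0.002,"roll":0,"jaw":0.5},
])

```text
t: 12.3
eef_pos: [0.5182, 0.156, 0.0636]
tcp_rot: [-3.141, 0.0, 1.128]
ft_force: [-0.1, 0.1, -0.4]
finger_gap: 0.0338
gripper_force: 59.9
```

>>> step_arm([
  {"x":0,"y":0,"z":-0.0005,"roll":0,"jaw":0.5},
  {"x":0,"y":0,"z":-0.001,"roll":0,"jaw":0.5},
  {"x":0,"y":0,"z":-0.001,"roll":0,"jaw":0.5},
])

```text
t: 12.6
eef_pos: [0.5183, 0.156, 0.0627]
tcp_rot: [-3.141, 0.0, 1.128]
ft_force: [0.7, 0.7, -0.7]
finger_gap: 0.0338
gripper_force: 59.9
```

>>> step_arm([
  {"x":0,"y":0,"z":-0.0005,"roll":0,"jaw":0.5},
  {"x":0,"y":0,"z":-0.001,"roll":0,"jaw":0.5},
  {"x":0,"y":0,"z":-0.001,"roll":0,"jaw":0.5},
])

```text
t: 12.9
eef_pos: [0.5183, 0.156, 0.0617]
tcp_rot: [-3.142, 0.0, 1.128]
ft_force: [0.6, -0.7, -0.0]
finger_gap: 0.0341
gripper_force: 59.9
```

>>> step_arm([
  {"x":0,"y":0,"z":0,"roll":0,"jaw":0.0},
  {"x":0,"y":0,"z":0,"roll":0,"jaw":-0.2},
  {"x":0,"y":0,"z":0,"roll":0,"jaw":-0.3},
  {"x":0,"y":0,"z":0.01,"roll":0,"jaw":-0.3},
  {"x":0,"y":0,"z":0.03,"roll":0,"jaw":-0.3},
  {"x":0,"y":0,"z":0.06,"roll":0,"jaw":-1},
  {"x":0,"y":0.03,"z":0.06,"roll":8,"jaw":-1},
  {"x":-0.003,"y":0.06,"z":0.06,"roll":16,"jaw":-1},
  {"x":-0.006,"y":0.09,"z":0.06,"roll":24,"jaw":-1},
  {"x":-0.009,"y":0.12,"z":0.06,"roll":32,"jaw":-1},
  {"x":-0.012,"y":0.1525,"z":0.04,"roll":40,"jaw":-1},
  {"x":-0.012,"y":0.1525,"z":0.02,"roll":48,"jaw":-1},
  {"x":-0.012,"y":0.1525,"z":0.0,"roll":56,"jaw":-1},
  {"x":-0.012,"y":0.1525,"z":-0.01,"roll":64,"jaw":-1},
  {"x":-0.012,"y":0.1525,"z":-0.01,"roll":72,"jaw":-1},
  {"x":-0.012,"y":0.1525,"z":-0.01,"roll":80,"jaw":-1},
  {"x":-0.012,"y":0.1525,"z":-0.01,"roll":82,"jaw":-1},
  {"x":-0.012,"y":0.1525,"z":-0.01,"roll":82,"jaw":-1},
])

```text
t: 14.7
eef_pos: [0.5066, 0.3083, 0.0523]
tcp_rot: [3.141, 0.0, 2.557]
ft_force: [0.2, 0.5, 0.2]
finger_gap: 0.0853
gripper_force: 0.0
```

```bash
python3 - <<'E'
from h import *
t=grab("top","6"); s=grab("side","6")
a=cv2.resize(t["frame"][230:300,330:400,::-1],None,fx=5,fy=5,interpolation=cv2.INTER_CUBIC)
b=cv2.resize(s["frame"][190:260,300:380,::-1],None,fx=5,fy=5,interpolation=cv2.INTER_CUBIC)
cv2.imwrite("pics/c6.png",np.hstack([a,b]))
from cell import ctrl; q=ctrl.get_state();print(q["t"],q["eef_pos"],q["tcp_rot"],q["finger_gap"],q["ft_force"])
cr=lambda X:((proj(s,X)-[300,190])*5+2+[350,0]).round(0)
ct=lambda X:((proj(t,X)-[330,230])*5+2).round(0)
print(ct((.5178,.1563,.071)),ct((.5178,.1563,.062)),cr((.5184,.1563,.071)),cr((.5184,.1563,.062)))
E
```

```text
14.8 [0.50644591 0.30850981 0.05212647] [3.14141856e+00 3.23520416e-04 2.55579086e+00] 0.08544458425715214 [ 0.68898435 -0.096581   -1.43562791]
[194. 165.] [191. 168.] [559. 129.] [559. 148.]
```

View pics/c6.png

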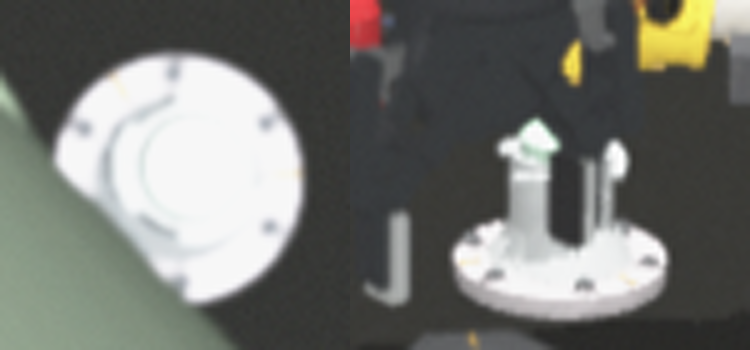

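The glass is in the bore, seen at (195,168) in the top crop and matching the prediction. Next I'll grip the ring.

>>> step_arm([
  {"x":-0.0003,"y":0.0003,"z":-0.03,"roll":0,"jaw":-1},
  {"x":-0.0003,"y":0.0003,"z":-0.048,"roll":0,"jaw":-1},
  {"x":-0.0003,"y":0.0003,"z":-0.048,"roll":0,"jaw":-1},
  {"x":-0.0003,"y":0.0003,"z":-0.048,"roll":0,"jaw":-1},
  {"x":-0.0003,"y":0.0003,"z":-0.048,"roll":0,"jaw":-0.7},
  {"x":-0.0003,"y":0.0003,"z":-0.048,"roll":0,"jaw":-0.5},
  {"x":-0.0003,"y":0.0003,"z":-0.048,"roll":0,"jaw":0.2},
  {"x":-0.0003,"y":0.0003,"z":-0.048,"roll":0,"jaw":0.2},
  {"x":-0.0003,"y":0.0003,"z":-0.048,"roll":0,"jaw":0.2},
])

```text
t: 15.7
eef_pos: [0.5065, 0.3091, 0.0054]
tcp_rot: [3.14, 0.001, 2.559]
ft_force: [-3.3, -1.4, 15.4]
finger_gap: 0.0634
gripper_force: 63.1
```

>>> step_arm([
  {"x":0,"y":0,"z":0.02,"roll":0,"jaw":0.2},
  {"x":0,"y":0,"z":0.06,"roll":0,"jaw":0.2},
  {"x":0,"y":0,"z":0.1,"roll":0,"jaw":0.2},
  {"x":0.003,"y":-0.03,"z":0.1,"roll":-8,"jaw":0.2},
  {"x":0.006,"y":-0.07,"z":0.1,"roll":-16,"jaw":0.2},
  {"x":0.009,"y":-0.11,"z":0.1,"roll":-24.5,"jaw":0.2},
  {"x":0.012,"y":-0.14,"z":0.1,"roll":-24.5,"jaw":0.2},
  {"x":0.012,"y":-0.153,"z":0.1,"roll":-24.5,"jaw":0.2},
  {"x":0.012,"y":-0.153,"z":0.1,"roll":-24.5,"jaw":0.2},
  {"x":0.012,"y":-0.153,"z":0.1,"roll":-24.5,"jaw":0.2},
  {"x":0.012,"y":-0.153,"z":0.1,"roll":-24.5,"jaw":0.2},
])

```text
t: 16.8
eef_pos: [0.5179, 0.1573, 0.1039]
tcp_rot: [3.141, -0.001, 2.133]
ft_force: [0.4, 1.2, -0.5]
finger_gap: 0.0633
gripper_force: 68.5
```

```bash
python3 - <<'E'
from h import *
t=grab("top","7"); s=grab("side","7")
b=cv2.resize(s["frame"][160:260,290:400,::-1],None,fx=5,fy=5,interpolation=cv2.INTER_CUBIC)
cv2.imwrite("pics/c7.png",b)
from cell import ctrl; q=ctrl.get_state();print(q["t"],q["eef_pos"],q["tcp_rot"],q["finger_gap"],q["ft_force"],q["torque"],q["joint_pos"])
cr=lambda X:((proj(s,X)-[290,160])*5+2).round(0)
z=q["eef_pos"][2]-.0054; c=q["eef_pos"][:2]
print("under centre",cr((*c,z)),"top",cr((*c,z+.024)),"tops corners")
for k in range(6):
    a=np.radians(32+30+60*k); print(k,cr((c[0]+.0375*np.cos(a),c[1]+.0375*np.sin(a),z)))
print("glass",cr((.5184,.1563,.071)))
E
```

```text
16.9 [0.51786262 0.15699464 0.10376788] [ 3.14145609e+00 -3.38739956e-04  2.13318885e+00] 0.06290827482352844 [ 0.01253993  0.45224919 -1.39781013] [-0.02962366  0.00607308 -0.04792251] [-0.50814232  0.57325636  0.14329814  1.93371988 -0.13008806  0.64329277
  0.279175  ]
under centre [261. 221.] top [262. 169.] tops corners
0 [200. 240.]
1 [284. 248.]
2 [344. 229.]
3 [319. 203.]
4 [239. 195.]
5 [179. 213.]
glass [259. 279.]
```

View pics/c7.png

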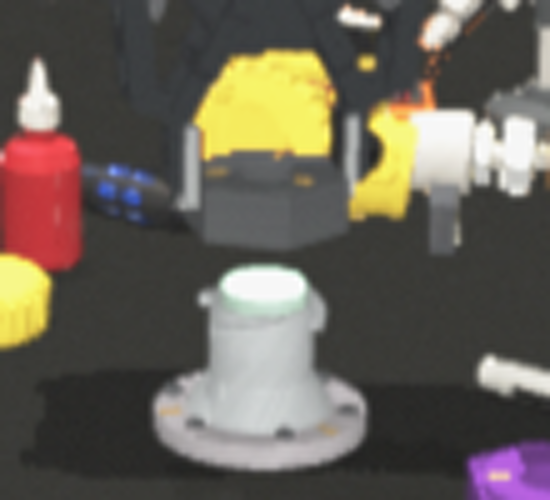

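Ring and glass both show the same small offset in the side view, so they are aligned. Now I'll lower the ring.

>>> step_arm([
  {"x":0.0005,"y":-0.0007,"z":-0.015,"roll":0,"jaw":0.2},
  {"x":0.0005,"y":-0.0007,"z":-0.028,"roll":0,"jaw":0.2},
  {"x":0.0005,"y":-0.0007,"z":-0.034,"roll":0,"jaw":0.2},
  {"x":0.0005,"y":-0.0007,"z":-0.034,"roll":0,"jaw":0.2},
  {"x":0.0005,"y":-0.0007,"z":-0.034,"roll":0,"jaw":0.2},
])

```text
t: 17.4
eef_pos: [0.5185, 0.1552, 0.0699]
tcp_rot: [-3.141, -0.0, 2.132]
ft_force: [0.5, -0.3, -1.5]
finger_gap: 0.0636
gripper_force: 68.5
```

>>> step_arm([
  {"x":0,"y":0,"z":-0.001,"roll":0,"jaw":0.2},
  {"x":0,"y":0,"z":-0.002,"roll":0,"jaw":0.2},
  {"x":0,"y":0,"z":-0.003,"roll":0,"jaw":0.2},
  {"x":0,"y":0,"z":-0.004,"roll":0,"jaw":0.2},
  {"x":0,"y":0,"z":-0.004,"roll":0,"jaw":0.2},
])

```text
t: 17.9
eef_pos: [0.5185, 0.1551, 0.0657]
tcp_rot: [-3.142, -0.0, 2.131]
ft_force: [0.3, 0.8, -1.8]
finger_gap: 0.0631
gripper_force: 68.5
```

>>> step_arm([
  {"x":0,"y":0.001,"z":0,"roll":0,"jaw":0.2},
  {"x":0,"y":0.001,"z":-0.001,"roll":0,"jaw":0.2},
  {"x":0,"y":0.001,"z":-0.002,"roll":0,"jaw":0.2},
  {"x":0,"y":0.001,"z":-0.003,"roll":0,"jaw":0.2},
  {"x":0,"y":0.001,"z":-0.004,"roll":0,"jaw":0.2},
  {"x":0,"y":0.001,"z":-0.004,"roll":0,"jaw":0.2},
])

```text
t: 18.5
eef_pos: [0.5184, 0.1561, 0.0616]
tcp_rot: [-3.141, -0.0, 2.132]
ft_force: [-0.1, -0.3, -0.8]
finger_gap: 0.0633
gripper_force: 68.5
```

>>> step_arm([
  {"x":0,"y":0,"z":-0.001,"roll":0,"jaw":0.2},
  {"x":0,"y":0,"z":-0.002,"roll":0,"jaw":0.2},
  {"x":0,"y":0,"z":-0.003,"roll":0,"jaw":0.2},
  {"x":0,"y":0,"z":-0.003,"roll":0,"jaw":0.2},
])

```text
t: 18.9
eef_pos: [0.5184, 0.1561, 0.0586]
tcp_rot: [-3.141, -0.0, 2.132]
ft_force: [-0.2, -0.5, -1.6]
finger_gap: 0.0634
gripper_force: 68.5
```

>>> step_arm([
  {"x":0,"y":0,"z":-0.001,"roll":0,"jaw":0.2},
  {"x":0,"y":0,"z":-0.002,"roll":0,"jaw":0.2},
  {"x":0,"y":0,"z":-0.002,"roll":0,"jaw":0.2},
])

```text
t: 19.2
eef_pos: [0.5184, 0.1561, 0.0567]
tcp_rot: [-3.141, -0.0, 2.132]
ft_force: [0.5, -0.1, -1.7]
finger_gap: 0.0629
gripper_force: 68.5
```

```bash
python3 - <<'E'
from cell import ctrl; import numpy as np
q=ctrl.get_state();print(q["t"],q["eef_pos"],q["ft_force"],q["torque"])
E
```

```text
19.2 [0.51842532 0.15613359 0.05666815] [ 0.48177151 -0.1092788  -1.74241497] [-0.01533839  0.00874     0.04556555]
```

>>> step_arm([
  {"x":0,"y":0,"z":-0.0003,"roll":-4,"jaw":0.2},
  {"x":0,"y":0,"z":-0.0003,"roll":-8,"jaw":0.2},
  {"x":0,"y":0,"z":-0.0003,"roll":-12,"jaw":0.2},
  {"x":0,"y":0,"z":-0.0003,"roll":-12,"jaw":0.2},
])

```text
t: 19.6
eef_pos: [0.5185, 0.1562, 0.0565]
tcp_rot: [-3.142, 0.0, 1.921]
ft_force: [0.1, -0.3, -2.5]
finger_gap: 0.0631
gripper_force: 68.5
```

```bash
cat > st.py <<'E'
from cell import ctrl; import numpy as np
q=ctrl.get_state();print(q["t"],q["eef_pos"].round(5),np.degrees(q["tcp_rot"]).round(2),"F",q["ft_force"].round(2),"T",q["torque"].round(3),q["finger_gap"])
E
python3 st.py
```

```text
19.6 [0.51848 0.1562  0.05647] [-1.8000e+02  1.0000e-02  1.1006e+02] F [ 0.08 -0.32 -2.53] T [0.038 0.008 0.016] 0.063059511660844
```

>>> step_arm([
  {"x":0,"y":0,"z":0,"roll":-4,"jaw":0.2},
  {"x":0,"y":0,"z":0,"roll":-8,"jaw":0.2},
  {"x":0,"y":0,"z":0,"roll":-12,"jaw":0.2},
  {"x":0,"y":0,"z":0,"roll":-12,"jaw":0.2},
])

```text
t: 20.0
eef_pos: [0.5185, 0.1562, 0.0565]
tcp_rot: [-3.142, 0.0, 1.713]
ft_force: [-0.7, 0.6, -0.7]
finger_gap: 0.0635
gripper_force: 68.5
```

```bash
python3 st.py
```

```text
20.0 [0.51848 0.15619 0.05647] [-1.800e+02  1.000e-02  9.818e+01] F [-0.67  0.6  -0.68] T [ 0.013  0.044 -0.017] 0.0635446028296173
```

>>> step_arm([
  {"x":0,"y":0,"z":0,"roll":-3,"jaw":0.2},
  {"x":0,"y":0,"z":0,"roll":-6,"jaw":0.2},
  {"x":0,"y":0,"z":0,"roll":-9,"jaw":0.2},
  {"x":0,"y":0,"z":0,"roll":-9,"jaw":0.2},
  {"x":0,"y":0,"z":0,"roll":-9,"jaw":0.2},
])

```text
t: 20.5
eef_pos: [0.5185, 0.1562, 0.0565]
tcp_rot: [-3.142, 0.0, 1.559]
ft_force: [-0.1, 0.1, -1.1]
finger_gap: 0.0636
gripper_force: 68.5
```

```bash
python3 st.py
```

```text
20.5 [0.51851 0.15616 0.05649] [-180.      0.     89.34] F [-0.13  0.08 -1.12] T [-0.001 -0.014 -0.029] 0.06362482040082272
```

>>> step_arm([
  {"x":0,"y":0,"z":0,"roll":-2,"jaw":0.2},
  {"x":0,"y":0,"z":0,"roll":-4,"jaw":0.2},
  {"x":0,"y":0,"z":0,"roll":-4,"jaw":0.2},
  {"x":0,"y":0,"z":0,"roll":-4,"jaw":0.2},
])

```text
t: 20.9
eef_pos: [0.5185, 0.1561, 0.0565]
tcp_rot: [-3.142, 0.0, 1.486]
ft_force: [-0.4, -0.5, -1.6]
finger_gap: 0.063
gripper_force: 68.5
```

```bash
python3 st.py
```

```text
20.9 [0.51848 0.15614 0.05647] [-1.800e+02  1.000e-02  8.516e+01] F [-0.43 -0.54 -1.6 ] T [-0.032 -0.008 -0.041] 0.0629934811772311
```

>>> step_arm([
  {"x":0,"y":0,"z":0,"roll":-2,"jaw":0.2},
  {"x":0,"y":0,"z":0,"roll":-4,"jaw":0.2},
  {"x":0,"y":0,"z":0,"roll":-6,"jaw":0.2},
  {"x":0,"y":0,"z":0,"roll":-6,"jaw":0.2},
  {"x":0,"y":0,"z":0,"roll":-6,"jaw":0.2},
])

```text
t: 21.4
eef_pos: [0.5185, 0.1562, 0.0565]
tcp_rot: [-3.142, 0.0, 1.381]
ft_force: [0.3, 0.3, -2.0]
finger_gap: 0.0636
gripper_force: 68.5
```

```bash
python3 st.py
```

```text
21.4 [0.51847 0.15617 0.05646] [-1.800e+02  1.000e-02  7.915e+01] F [ 0.26  0.3  -1.97] T [-0.037 -0.014  0.018] 0.06355492063908594
```

>>> step_arm([
  {"x":0,"y":0,"z":0,"roll":-2,"jaw":0.2},
  {"x":0,"y":0,"z":0,"roll":-4,"jaw":0.2},
  {"x":0,"y":0,"z":0,"roll":-4,"jaw":0.2},
  {"x":0,"y":0,"z":0,"roll":-4,"jaw":0.2},
])

```text
t: 21.8
eef_pos: [0.5184, 0.1561, 0.0564]
tcp_rot: [-3.141, 0.0, 1.311]
ft_force: [-0.2, -0.1, -4.6]
finger_gap: 0.0636
gripper_force: 68.2
```

```bash
python3 st.py
```

```text
21.8 [0.5184  0.15607 0.05639] [-1.7999e+02  2.0000e-02  7.5140e+01] F [-0.18 -0.1  -4.6 ] T [-0.213 -0.089  0.024] 0.06355307321250629
```

>>> step_arm([
  {"x":0,"y":0,"z":-0.0004,"roll":-2,"jaw":0.2},
  {"x":0,"y":0,"z":-0.0006,"roll":-4,"jaw":0.2},
  {"x":0,"y":0,"z":-0.0006,"roll":-4,"jaw":0.2},
  {"x":0,"y":0,"z":-0.0006,"roll":-4,"jaw":0.2},
])

```text
t: 22.2
eef_pos: [0.5185, 0.1562, 0.0559]
tcp_rot: [-3.142, -0.0, 1.242]
ft_force: [-0.4, 0.1, -0.6]
finger_gap: 0.0633
gripper_force: 68.4
```

```bash
python3 st.py
```

```text
22.2 [0.5185  0.1562  0.05591] [-180.     -0.     71.14] F [-0.39  0.07 -0.57] T [ 0.005 -0.022  0.012] 0.06332381536739896
```

>>> step_arm([
  {"x":0,"y":0,"z":-0.0002,"roll":-2,"jaw":0.2},
  {"x":0,"y":0,"z":-0.0004,"roll":-4,"jaw":0.2},
  {"x":0,"y":0,"z":-0.0004,"roll":-4,"jaw":0.2},
  {"x":0,"y":0,"z":-0.0004,"roll":-4,"jaw":0.2},
])

```text
t: 22.6
eef_pos: [0.5185, 0.1561, 0.0555]
tcp_rot: [3.142, 0.0, 1.172]
ft_force: [-0.2, -0.1, -0.1]
finger_gap: 0.0632
gripper_force: 68.6
```

```bash
python3 st.py
```

```text
22.6 [0.51851 0.15614 0.0555 ] [180.     0.    67.13] F [-0.16 -0.14 -0.1 ] T [-0.011 -0.022 -0.043] 0.06321490949409925
```

>>> step_arm([
  {"x":0,"y":0,"z":-0.0001,"roll":-2,"jaw":0.2},
  {"x":0,"y":0,"z":-0.0003,"roll":-4,"jaw":0.2},
  {"x":0,"y":0,"z":-0.0003,"roll":-4,"jaw":0.2},
  {"x":0,"y":0,"z":-0.0003,"roll":-4,"jaw":0.2},
])

```text
t: 23.0
eef_pos: [0.5185, 0.1561, 0.0552]
tcp_rot: [3.142, 0.0, 1.102]
ft_force: [0.5, -0.7, -0.4]
finger_gap: 0.0633
gripper_force: 68.6
```

```bash
python3 st.py
```

```text
23.0 [0.51852 0.15611 0.05519] [180.     0.    63.14] F [ 0.47 -0.68 -0.38] T [ 0.    -0.065  0.059] 0.06332070984388265
```

>>> step_arm([
  {"x":0,"y":0,"z":-0.0002,"roll":-2,"jaw":0.2},
  {"x":0,"y":0,"z":-0.0003,"roll":-3,"jaw":0.2},
  {"x":0,"y":0,"z":-0.0003,"roll":-3,"jaw":0.2},
  {"x":0,"y":0,"z":-0.0003,"roll":-3,"jaw":0.2},
])

```text
t: 23.4
eef_pos: [0.5185, 0.1561, 0.0549]
tcp_rot: [-3.142, 0.0, 1.05]
ft_force: [-0.2, -0.2, 0.6]
finger_gap: 0.0632
gripper_force: 68.7
```

```bash
python3 st.py
```

```text
23.4 [0.51849 0.15613 0.05487] [-180.      0.     60.14] F [-0.18 -0.22  0.55] T [ 0.04  -0.033  0.046] 0.06321954159024655
```

```bash
cat > av.py <<'E'
from cell import ctrl,optics; import numpy as np
A=[]
for i in range(6): q=ctrl.get_state();A.append([*q["ft_force"],*q["torque"]]);optics.grab_frame("side")
A=np.array(A);print(round(q["t"],2),q["eef_pos"].round(5),"yaw",np.degrees(q["tcp_rot"][2]).round(2),A.mean(0).round(3),"sd",A.std(0)[[2,5]].round(3))
E
python3 av.py
```

```text
23.65 [0.51849 0.15614 0.0549 ] yaw 60.14 [ 0.233  0.223  0.164  0.032 -0.029  0.002] sd [0.217 0.028]
```

>>> step_arm([
  {"x":0,"y":0,"z":-0.0001,"roll":-2,"jaw":0.2},
  {"x":0,"y":0,"z":-0.0001,"roll":-3,"jaw":0.2},
  {"x":0,"y":0,"z":-0.0001,"roll":-3,"jaw":0.2},
])

```text
t: 24.0
eef_pos: [0.5185, 0.1561, 0.0547]
tcp_rot: [3.142, 0.0, 0.996]
ft_force: [0.2, 0.6, 0.6]
finger_gap: 0.0633
gripper_force: 68.6
```

```bash
python3 av.py
```

```text
24.25 [0.51847 0.15604 0.05475] yaw 57.13 [ 0.545 -0.472 -0.112 -0.124 -0.134 -0.033] sd [0.337 0.027]
```

>>> step_arm([
  {"x":0,"y":0,"z":-0.0002,"roll":-2,"jaw":0.2},
  {"x":0,"y":0,"z":-0.0003,"roll":-3,"jaw":0.2},
  {"x":0,"y":0,"z":-0.0003,"roll":-3,"jaw":0.2},
])

```text
t: 24.6
eef_pos: [0.5185, 0.1561, 0.0545]
tcp_rot: [3.142, 0.0, 0.944]
ft_force: [-0.2, 0.0, 0.7]
finger_gap: 0.0631
gripper_force: 68.6
```

```bash
python3 av.py
```

```text
24.85 [0.51849 0.15612 0.05449] yaw 54.14 [ 0.26  -0.615 -0.052 -0.13  -0.105 -0.012] sd [0.606 0.032]
```

>>> step_arm([
  {"x":0,"y":0,"z":-0.0001,"roll":-2,"jaw":0.2},
  {"x":0,"y":0,"z":-0.0002,"roll":-3,"jaw":0.2},
  {"x":0,"y":0,"z":-0.0002,"roll":-3,"jaw":0.2},
])

```text
t: 25.2
eef_pos: [0.5185, 0.1561, 0.0543]
tcp_rot: [3.142, 0.0, 0.891]
ft_force: [-0.4, -1.4, -0.2]
finger_gap: 0.0634
gripper_force: 68.6
```

```bash
python3 av.py
```

```text
25.45 [0.5185  0.15612 0.05429] yaw 51.14 [ 0.142 -1.259 -0.19  -0.223 -0.087 -0.004] sd [0.266 0.013]
```

>>> step_arm([
  {"x":0,"y":0,"z":-0.0001,"roll":-2,"jaw":0.2},
  {"x":0,"y":0,"z":-0.0002,"roll":-3,"jaw":0.2},
  {"x":0,"y":0,"z":-0.0002,"roll":-3,"jaw":0.2},
])

```text
t: 25.8
eef_pos: [0.5185, 0.1561, 0.0541]
tcp_rot: [3.142, 0.0, 0.839]
ft_force: [0.7, -1.1, -0.3]
finger_gap: 0.0634
gripper_force: 68.6
```

```bash
python3 av.py
```

```text
26.05 [0.51849 0.15605 0.05408] yaw 48.13 [ 0.27  -1.341 -1.062 -0.398 -0.107 -0.061] sd [0.468 0.042]
```

>>> step_arm([
  {"x":0,"y":0,"z":-0.0001,"roll":-1,"jaw":0.2},
  {"x":0,"y":0,"z":-0.0002,"roll":-2,"jaw":0.2},
  {"x":0,"y":0,"z":-0.0002,"roll":-2,"jaw":0.2},
])

```text
t: 26.4
eef_pos: [0.5185, 0.1561, 0.0539]
tcp_rot: [3.142, 0.0, 0.804]
ft_force: [-0.2, -2.5, 1.0]
finger_gap: 0.0635
gripper_force: 68.7
```

```bash
python3 av.py
```

```text
26.65 [0.51854 0.15607 0.05392] yaw 46.13 [-2.790e-01 -2.465e+00  3.080e-01 -5.260e-01 -2.000e-03 -6.000e-03] sd [0.336 0.014]
```

>>> step_arm([
  {"x":0,"y":0,"z":-0.0001,"roll":-1,"jaw":0.2},
  {"x":0,"y":0,"z":-0.0002,"roll":-2,"jaw":0.2},
  {"x":0,"y":0,"z":-0.0002,"roll":-2,"jaw":0.2},
])

```text
t: 27.0
eef_pos: [0.5186, 0.1561, 0.0537]
tcp_rot: [3.142, -0.0, 0.769]
ft_force: [-0.8, -2.3, 3.5]
finger_gap: 0.0638
gripper_force: 69.0
```

```bash
python3 av.py
```

```text
27.25 [0.51856 0.15613 0.05375] yaw 44.13 [-0.762 -2.644  3.417 -0.574  0.024  0.041] sd [0.722 0.025]
```

>>> step_arm([
  {"x":0,"y":0.0002,"z":0.0004,"roll":0,"jaw":0.2},
  {"x":0,"y":0.0002,"z":0.0004,"roll":-1,"jaw":0.2},
  {"x":0,"y":0.0002,"z":0.0004,"roll":-1,"jaw":0.2},
])

```text
t: 27.6
eef_pos: [0.5185, 0.1562, 0.0538]
tcp_rot: [3.141, 0.0, 0.752]
ft_force: [3.2, -4.2, -10.1]
finger_gap: 0.0636
gripper_force: 68.6
```

```bash
python3 av.py
```

```text
27.85 [0.51849 0.15616 0.05388] yaw 43.13 [  3.346  -3.751 -11.266  -0.834  -0.799   0.292] sd [1.06  0.009]
```

>>> step_arm([
  {"x":0,"y":0,"z":0,"roll":-1,"jaw":0.2},
  {"x":0,"y":0,"z":0,"roll":-1,"jaw":0.2},
])

```text
t: 28.1
eef_pos: [0.5184, 0.1562, 0.0538]
tcp_rot: [3.141, 0.0, 0.735]
ft_force: [3.6, -2.9, -12.4]
finger_gap: 0.0636
gripper_force: 68.8
```

```bash
python3 av.py
```

```text
28.35 [0.51842 0.15621 0.05382] yaw 42.14 [  3.862  -3.622 -12.403  -0.827  -0.851   0.37 ] sd [0.558 0.031]
```

>>> step_arm([
  {"x":0,"y":0,"z":-0.0002,"roll":0,"jaw":0.2},
  {"x":0,"y":0,"z":-0.0003,"roll":0,"jaw":0.2},
  {"x":0,"y":0,"z":-0.0003,"roll":0,"jaw":0.2},
])

```text
t: 28.7
eef_pos: [0.5184, 0.1562, 0.0538]
tcp_rot: [-3.142, 0.0, 0.735]
ft_force: [2.2, -4.2, -8.4]
finger_gap: 0.0631
gripper_force: 69.4
```

```bash
python3 av.py
```

```text
28.95 [0.51842 0.15621 0.05375] yaw 42.13 [ 1.968 -4.779 -7.936 -0.978 -0.44   0.383] sd [0.59  0.029]
```

>>> step_arm([
  {"x":0.0001,"y":-0.0002,"z":-0.0003,"roll":0,"jaw":0.2},
  {"x":0.0001,"y":-0.0003,"z":-0.0004,"roll":0,"jaw":0.2},
  {"x":0.0001,"y":-0.0003,"z":-0.0004,"roll":0,"jaw":0.2},
])

```text
t: 29.3
eef_pos: [0.5185, 0.1562, 0.0536]
tcp_rot: [-3.141, -0.0, 0.735]
ft_force: [-3.3, -2.5, 5.0]
finger_gap: 0.0632
gripper_force: 70.7
```

```bash
python3 av.py
```

```text
29.55 [0.51851 0.15622 0.05359] yaw 42.13 [-3.408 -2.829  5.671 -0.632  0.729  0.262] sd [0.377 0.024]
```

>>> step_arm([
  {"x":-0.0001,"y":-0.0002,"z":0.0002,"roll":0,"jaw":0.2},
  {"x":-0.0001,"y":-0.0002,"z":0.0002,"roll":0,"jaw":0.2},
])

```text
t: 29.8
eef_pos: [0.5185, 0.1562, 0.0536]
tcp_rot: [-3.141, -0.0, 0.736]
ft_force: [-2.3, -0.1, 2.7]
finger_gap: 0.0633
gripper_force: 70.5
```

```bash
python3 av.py
```

```text
30.05 [0.51851 0.15614 0.05363] yaw 42.14 [-2.707  0.718  2.703  0.068  0.498  0.24 ] sd [0.515 0.02 ]
```

>>> step_arm([
  {"x":-0.0001,"y":0,"z":0.0002,"roll":0,"jaw":0.2},
  {"x":-0.0001,"y":0,"z":0.0002,"roll":-0.5,"jaw":0.2},
  {"x":-0.0001,"y":0,"z":0.0002,"roll":-0.5,"jaw":0.2},
])

```text
t: 30.4
eef_pos: [0.5185, 0.1561, 0.0537]
tcp_rot: [-3.142, -0.0, 0.726]
ft_force: [0.3, 3.6, -4.4]
finger_gap: 0.063
gripper_force: 69.8
```

```bash
python3 av.py
```

```text
30.65 [0.51847 0.15605 0.05372] yaw 41.64 [ 0.606  4.414 -5.608  0.893 -0.165  0.366] sd [0.647 0.02 ]
```

>>> step_arm([
  {"x":0,"y":0.0002,"z":-0.0001,"roll":0,"jaw":0.2},
  {"x":0,"y":0.0002,"z":-0.0002,"roll":0,"jaw":0.2},
])

```text
t: 30.9
eef_pos: [0.5185, 0.156, 0.0536]
tcp_rot: [-3.142, -0.0, 0.727]
ft_force: [-0.3, 3.8, -1.6]
finger_gap: 0.0635
gripper_force: 70.0
```

```bash
python3 av.py
```

```text
31.15 [0.51848 0.15608 0.05368] yaw 41.63 [ 0.249  4.526 -2.642  0.899 -0.092  0.357] sd [0.534 0.032]
```

>>> step_arm([
  {"x":0,"y":0.0003,"z":0,"roll":0,"jaw":-0.2},
  {"x":0,"y":0.0003,"z":0,"roll":0,"jaw":-0.8},
  {"x":0,"y":0.0003,"z":0.001,"roll":0,"jaw":-0.8},
  {"x":0,"y":0.0003,"z":0.001,"roll":0,"jaw":-0.8},
])

```text
t: 31.6
eef_pos: [0.5185, 0.156, 0.0548]
tcp_rot: [3.141, -0.0, 0.726]
ft_force: [0.3, 0.1, -0.5]
finger_gap: 0.0771
gripper_force: 0.0
```

```bash
python3 av.py
```

```text
31.85 [0.51844 0.15625 0.05462] yaw 41.62 [-0.004  0.201 -0.328  0.01  -0.015 -0.009] sd [0.171 0.025]
```

>>> step_arm([
  {"x":0,"y":0,"z":0,"roll":0,"jaw":-0.6},
  {"x":0,"y":0,"z":0,"roll":0,"jaw":-0.5},
  {"x":0,"y":0,"z":0,"roll":0,"jaw":0.2},
  {"x":0,"y":0,"z":0,"roll":0,"jaw":0.2},
])

```text
t: 32.3
eef_pos: [0.5186, 0.1562, 0.0551]
tcp_rot: [-3.142, -0.0, 0.726]
ft_force: [-2.0, -1.0, 12.4]
finger_gap: 0.0638
gripper_force: 62.6
```

```bash
python3 av.py
```

```text
32.55 [0.51863 0.15621 0.0551 ] yaw 41.61 [-2.3840e+00 -1.2080e+00  1.1847e+01 -2.8800e-01  5.5800e-01 -6.0000e-03] sd [0.353 0.039]
```

>>> step_arm([
  {"x":0,"y":0,"z":0.0003,"roll":0,"jaw":0.2},
  {"x":0,"y":0,"z":0.0005,"roll":0,"jaw":0.2},
  {"x":0,"y":0,"z":0.0005,"roll":0,"jaw":0.2},
])

```text
t: 32.9
eef_pos: [0.5186, 0.1562, 0.0552]
tcp_rot: [3.141, -0.0, 0.726]
ft_force: [-0.2, -0.8, 4.6]
finger_gap: 0.0632
gripper_force: 65.5
```

```bash
python3 av.py
```

```text
33.15 [0.51854 0.15623 0.05518] yaw 41.62 [-2.510e-01 -1.136e+00  4.423e+00 -3.430e-01 -5.000e-03  4.000e-03] sd [0.607 0.01 ]
```

>>> step_arm([
  {"x":0,"y":0,"z":0,"roll":-0.3,"jaw":0.2},
  {"x":0,"y":0,"z":0,"roll":-0.3,"jaw":0.2},
])

```text
t: 33.4
eef_pos: [0.5186, 0.1562, 0.0552]
tcp_rot: [3.141, -0.0, 0.721]
ft_force: [0.9, -1.9, 6.5]
finger_gap: 0.0631
gripper_force: 65.8
```

```bash
python3 av.py
```

```text
33.65 [0.51855 0.15621 0.05518] yaw 41.34 [ 0.248 -1.748  5.433 -0.412 -0.043  0.238] sd [0.648 0.028]
```

>>> step_arm([
  {"x":0,"y":0,"z":0.0001,"roll":-0.3,"jaw":0.2},
  {"x":0,"y":0,"z":0.0002,"roll":-0.3,"jaw":0.2},
])

```text
t: 33.9
eef_pos: [0.5185, 0.1562, 0.0552]
tcp_rot: [3.141, -0.0, 0.716]
ft_force: [2.9, -1.8, -0.6]
finger_gap: 0.0631
gripper_force: 65.6
```

```bash
python3 av.py
```

```text
34.15 [0.51851 0.15624 0.05523] yaw 41.03 [ 2.17  -1.921 -0.296 -0.512 -0.507  0.414] sd [0.52  0.027]
```

>>> step_arm([
  {"x":0,"y":0,"z":0,"roll":1,"jaw":0.2},
  {"x":0,"y":0,"z":0.0001,"roll":2,"jaw":0.2},
  {"x":0,"y":0,"z":0.0001,"roll":2,"jaw":0.2},
])

```text
t: 34.5
eef_pos: [0.5183, 0.1563, 0.0554]
tcp_rot: [-3.141, 0.0, 0.752]
ft_force: [3.2, -1.7, -1.9]
finger_gap: 0.0634
gripper_force: 66.1
```

```bash
python3 av.py
```

```text
34.75 [0.51839 0.15633 0.05535] yaw 43.03 [ 2.8   -1.42  -1.889 -0.353 -0.566  0.011] sd [0.371 0.039]
```

>>> step_arm([
  {"x":0,"y":0,"z":0.0001,"roll":1,"jaw":0.2},
  {"x":0,"y":0,"z":0.0002,"roll":2,"jaw":0.2},
  {"x":0,"y":0,"z":0.0002,"roll":2,"jaw":0.2},
])

```text
t: 35.1
eef_pos: [0.5182, 0.1565, 0.0555]
tcp_rot: [-3.141, 0.0, 0.787]
ft_force: [0.4, 1.2, -2.1]
finger_gap: 0.0636
gripper_force: 66.4
```

```bash
python3 av.py
```

```text
35.35 [0.51824 0.15646 0.05553] yaw 45.04 [ 0.575  0.539 -2.793  0.06  -0.203  0.061] sd [0.402 0.026]
```

>>> step_arm([
  {"x":0,"y":0,"z":0,"roll":-0.5,"jaw":0.2},
  {"x":0,"y":0,"z":-0.0001,"roll":-1,"jaw":0.2},
  {"x":0,"y":0,"z":-0.0001,"roll":-1,"jaw":0.2},
])

```text
t: 35.7
eef_pos: [0.5183, 0.1564, 0.0555]
tcp_rot: [-3.141, 0.0, 0.768]
ft_force: [-0.2, -0.0, -2.3]
finger_gap: 0.0634
gripper_force: 66.7
```

```bash
python3 av.py
```

```text
35.95 [0.51833 0.15633 0.05546] yaw 44.03 [-0.16   0.697 -2.505  0.172  0.072  0.226] sd [0.384 0.027]
```

>>> step_arm([
  {"x":0,"y":0,"z":0,"roll":-0.5,"jaw":0.2},
  {"x":0,"y":0,"z":-0.0001,"roll":-1,"jaw":0.2},
  {"x":0,"y":0,"z":-0.0001,"roll":-1,"jaw":0.2},
])

```text
t: 36.3
eef_pos: [0.5184, 0.1563, 0.0554]
tcp_rot: [3.142, 0.0, 0.75]
ft_force: [-1.0, 0.2, -1.8]
finger_gap: 0.0629
gripper_force: 66.7
```

```bash
python3 av.py
```

```text
36.55 [0.51839 0.15628 0.05539] yaw 43.02 [-1.041  0.589 -1.997  0.086  0.154  0.268] sd [0.437 0.045]
```

>>> step_arm([
  {"x":0,"y":0,"z":0,"roll":-0.5,"jaw":0.2},
  {"x":0,"y":0,"z":-0.0001,"roll":-1,"jaw":0.2},
  {"x":0,"y":0,"z":-0.0001,"roll":-1,"jaw":0.2},
])

```text
t: 36.9
eef_pos: [0.5184, 0.1563, 0.0553]
tcp_rot: [3.142, -0.0, 0.733]
ft_force: [-1.0, -0.1, -1.2]
finger_gap: 0.0633
gripper_force: 66.8
```

```bash
python3 av.py
```

```text
37.15 [0.51847 0.15625 0.05534] yaw 42.02 [-1.08  -0.299 -1.165 -0.074  0.191  0.28 ] sd [0.321 0.028]
```

>>> step_arm([
  {"x":0,"y":0,"z":0.0001,"roll":2,"jaw":0.2},
  {"x":0,"y":0,"z":0.0003,"roll":4,"jaw":0.2},
  {"x":0,"y":0,"z":0.0005,"roll":6,"jaw":0.2},
  {"x":0,"y":0,"z":0.0007,"roll":8,"jaw":0.2},
  {"x":0,"y":0,"z":0.0008,"roll":10,"jaw":0.2},
  {"x":0,"y":0,"z":0.0008,"roll":10,"jaw":0.2},
  {"x":0,"y":0,"z":0.0007,"roll":9,"jaw":0.2},
  {"x":0,"y":0,"z":0.0006,"roll":8,"jaw":0.2},
  {"x":0,"y":0,"z":0.0006,"roll":8,"jaw":0.2},
])

```text
t: 38.1
eef_pos: [0.5185, 0.1561, 0.0559]
tcp_rot: [3.141, 0.0, 0.872]
ft_force: [0.6, -0.8, -3.7]
finger_gap: 0.0633
gripper_force: 66.8
```

```bash
python3 av.py
```

```text
38.35 [0.51852 0.15612 0.0559 ] yaw 50.02 [ 1.174 -1.749 -3.72  -0.407 -0.198 -0.017] sd [0.414 0.027]
```

>>> step_arm([
  {"x":0,"y":0,"z":-0.0001,"roll":-1,"jaw":0.2},
  {"x":0,"y":0,"z":-0.0002,"roll":-2,"jaw":0.2},
  {"x":0,"y":0,"z":-0.0002,"roll":-2,"jaw":0.2},
])

```text
t: 38.7
eef_pos: [0.5185, 0.1563, 0.0557]
tcp_rot: [3.141, -0.0, 0.837]
ft_force: [1.1, -1.9, -3.0]
finger_gap: 0.0633
gripper_force: 66.9
```

```bash
python3 av.py
```

```text
38.95 [0.51847 0.15627 0.05572] yaw 48.02 [ 0.892 -2.569 -2.375 -0.634 -0.274 -0.019] sd [0.463 0.025]
```

>>> step_arm([
  {"x":0,"y":0,"z":-0.0001,"roll":-1,"jaw":0.2},
  {"x":0,"y":0,"z":-0.0002,"roll":-2,"jaw":0.2},
  {"x":0,"y":0,"z":-0.0002,"roll":-2,"jaw":0.2},
])

```text
t: 39.3
eef_pos: [0.5184, 0.1563, 0.0555]
tcp_rot: [3.142, -0.0, 0.802]
ft_force: [-0.5, -2.7, 1.2]
finger_gap: 0.0628
gripper_force: 67.2
```

```bash
python3 av.py
```

```text
39.55 [0.51846 0.15633 0.05554] yaw 46.03 [ 0.578 -2.491  1.021 -0.652 -0.173  0.022] sd [0.296 0.025]
```

>>> step_arm([
  {"x":0,"y":0,"z":0,"roll":-0.5,"jaw":0.2},
  {"x":0,"y":0,"z":0,"roll":-1,"jaw":0.2},
  {"x":0,"y":0,"z":0,"roll":-1,"jaw":0.2},
])

```text
t: 39.9
eef_pos: [0.5185, 0.1564, 0.0555]
tcp_rot: [3.141, -0.0, 0.785]
ft_force: [1.6, -2.4, 0.4]
finger_gap: 0.0633
gripper_force: 67.3
```

```bash
python3 av.py
```

```text
40.15 [0.51842 0.15633 0.05549] yaw 45.03 [ 1.066 -2.964  0.425 -0.62  -0.301  0.167] sd [0.618 0.008]
```

>>> step_arm([
  {"x":0,"y":0,"z":0,"roll":-0.5,"jaw":0.2},
  {"x":0,"y":0,"z":0,"roll":-1,"jaw":0.2},
  {"x":0,"y":0,"z":0,"roll":-1,"jaw":0.2},
])

```text
t: 40.5
eef_pos: [0.5184, 0.1563, 0.0554]
tcp_rot: [3.142, 0.0, 0.768]
ft_force: [2.1, -3.1, -1.0]
finger_gap: 0.0632
gripper_force: 67.1
```

```bash
python3 av.py
```

```text
40.75 [0.51843 0.15632 0.05547] yaw 44.02 [ 2.355 -2.215 -1.686 -0.538 -0.484  0.226] sd [0.416 0.017]
```

>>> step_arm([
  {"x":0.0001,"y":-0.0001,"z":0,"roll":-0.4,"jaw":0.2},
  {"x":0.0001,"y":-0.0001,"z":-0.0001,"roll":-0.7,"jaw":0.2},
  {"x":0.0001,"y":-0.0001,"z":-0.0001,"roll":-0.7,"jaw":0.2},
])

```text
t: 41.1
eef_pos: [0.5184, 0.1563, 0.0554]
tcp_rot: [-3.141, 0.0, 0.756]
ft_force: [1.1, -2.1, -1.1]
finger_gap: 0.0635
gripper_force: 67.1
```

```bash
python3 av.py
```

```text
41.35 [0.51844 0.15627 0.05539] yaw 43.33 [ 0.746 -0.874 -0.839 -0.292 -0.215  0.269] sd [0.383 0.032]
```

Torque is 0.27 N m with near-zero side loads, which puts the clamp at roughly 9 to 14 N. I'll release and retreat.

>>> step_arm([
  {"x":0,"y":0,"z":0,"roll":0,"jaw":-0.2},
  {"x":0,"y":0,"z":0,"roll":0,"jaw":-1},
  {"x":0,"y":0,"z":0,"roll":0,"jaw":-1},
  {"x":0,"y":0,"z":0.01,"roll":0,"jaw":-1},
  {"x":0,"y":0,"z":0.04,"roll":0,"jaw":-1},
  {"x":0,"y":0,"z":0.08,"roll":0,"jaw":-1},
  {"x":-0.04,"y":0.03,"z":0.12,"roll":0,"jaw":-1},
  {"x":-0.07,"y":0.06,"z":0.14,"roll":0,"jaw":-1},
  {"x":-0.1,"y":0.1,"z":0.14,"roll":0,"jaw":-1},
  {"x":-0.1,"y":0.14,"z":0.14,"roll":0,"jaw":-1},
  {"x":-0.1,"y":0.18,"z":0.14,"roll":0,"jaw":-1},
  {"x":-0.1,"y":0.22,"z":0.14,"roll":0,"jaw":-1},
  {"x":-0.1,"y":0.22,"z":0.14,"roll":0,"jaw":-1},
])

```text
t: 42.7
eef_pos: [0.4171, 0.3814, 0.1956]
tcp_rot: [-3.141, -0.001, 0.762]
ft_force: [-0.5, -1.7, -0.5]
finger_gap: 0.0852
gripper_force: 0.0
```

```bash
python3 - <<'E'
from h import *
t=grab("top","9"); s=grab("side","9")
a=cv2.resize(t["frame"][230:300,330:400,::-1],None,fx=5,fy=5,interpolation=cv2.INTER_CUBIC)
b=cv2.resize(s["frame"][190:260,300:380,::-1],None,fx=5,fy=5,interpolation=cv2.INTER_CUBIC)
cv2.imwrite("pics/c9.png",np.hstack([a,b]))
F=t["frame"].astype(int);rb=F[:,:,0]-F[:,:,2]
m=np.zeros(rb.shape,np.uint8);m[250:285,350:388]=(rb>25)[250:285,350:388]
n,l,st,ce=cv2.connectedComponentsWithStats(m)
for i in range(1,n):
    if st[i,4]>3:
        d=onz(t,ce[i],.073)[:2]-[.5178,.1563];print(st[i].tolist(),np.hypot(*d),np.degrees(np.arctan2(d[1],d[0])))
E
```

```text
[375, 252, 5, 5, 18] 0.02223511609558613 -45.010821801506815
[354, 258, 6, 4, 18] 0.022659415480189956 74.1392154401769
[370, 272, 4, 6, 20] 0.02244625525386412 -166.93305460109798
```

View pics/c9.png

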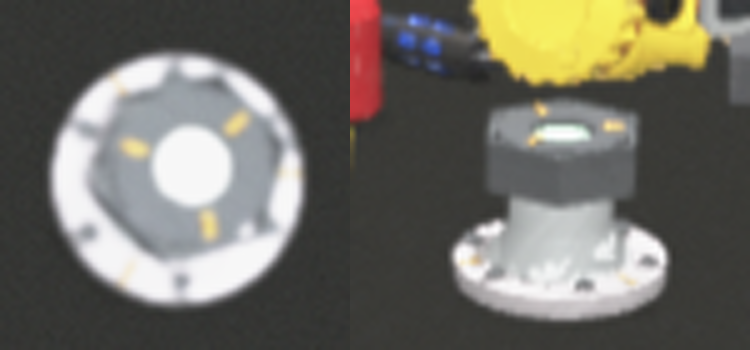

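The ring sits level and centred over the glass, turned about 78° from mid-gap, and nothing is touching it. I'm handing the job in.

```bash
python3 -c "
from cell import order; print(order.sign_off())"
```

```text
the job is handed in; nothing more can be done
None
```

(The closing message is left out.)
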